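Sweep the tilted angle table clean and locate a manifold block on it

ROBOT

A 6-joint arm with a two-finger parallel gripper is mounted at the origin on a cart in front of the work surface, level with it; the furniture and walls round the work are solid. World frame = base frame: x ahead of the robot, y to its left, z up, the work surface at z = 0. Lengths are in m, angles in rad, forces in N, time in s.
With the tool pointing down it reaches from about 0.3 to 0.75 m from the base axis. Payload 8.5 kg.
Tool frame: the origin (TCP) lies at the very end of the fingers, on their centre line; the grasp point (between the pads) lies 19 mm behind it; z points along the fingers, y is the line along which they close (so a half turn about z gives the same grasp; the last joint's range is limited). The gripper opens to 85 mm and grips with 20 to 120 N. Pads are 22 mm wide; open, the fingers measure 114 mm over their backs; the gripper's body (76 mm by 85 mm) begins 54 mm behind the grasp point. The pads swing forward as they close: fully open they stand 13 mm farther back than shut.
Start: joints at [0.929, 0.381, 1.297, -0, 1.464, -0.215], TCP at [0.228, 0.501, 0.231] pointing down, gripper open.
Joint ranges: [-3.11, 3.11], [-0.89, 2.33], [0.22, 2.48], [-1.42, 4.56], [0.17, 2.85], [-2.88, 2.88]. Speed limits (rad/s): [2.39, 2.39, 3.14, 3.14, 3.14, 3.14].

INTERFACE

Orientations are given as a unit quaternion [w, x, y, z].
In Python, from plant import manip gives the robot as it stands.
- The arm moves only by the shell command python3 steer.py 'ROWS' [OPENING] [FORCE]. ROWS is a JSON list of rows, 1 to 5 of them, each of 4 numbers: dx, dy, dz in m, then a turn about the tool's z in rad; each row shifts and turns the commanded pose from where the row before left it, along the tool's axes as they then stand; what a row does not reach is not made up. A row lasts 1/12 s, in which the tool goes at most 0.0417 m and 0.125 rad, less where a joint would pass 70% of its speed; a pose out of reach is approached as far as the arm can. OPENING is the opening from 0.0 (shut) to 1.0 (fully open), set as the command begins (- or left out keeps the last). The fingers move at their own pace and stop on an object; FORCE is the grip in N (left out, the last holds). Time passes only in rows, so rows that do not move let the fingers close. It prints the time, the measured TCP pose, the force, the opening and the grip force at its end.
- manip.get_obs(): the state, without advancing time (a new reading comes with each control period).
- manip.grab_frame(name): name is "scene" or "top" or "wrist"; returns the picture (384x512x3 uint8, red, green, blue); there is no depth.
- manip.camera_info(name): a dict with "fx", "fy", "cx", "cy" (pixels), "extrinsics" (4x4, takes a point from camera to world coordinates). Camera axes: x right, y up, looking along -z (the intrinsics and any distortion apply to the point x, -y, -z); pixel columns grow to the right and rows downward; lengths in m; the calibration is good to about 2 mm. A picture is of the moment at which its call begins: read the wrist's pose just before it. camera_info takes no time and is no camera call; for the wrist camera it gives the pose at the moment of the call.
- manip.sign_off(): hands the job in; it is judged then, once.
The state is a dict: "t": time; "qpos": joint angles; "dq": joint speeds; "tau": joint torques, N m; "eef_pos": TCP position; "tcp_rot": TCP orientation; "force": force on the tool from outside, world axes, zero at the start; "moment": the same for the moment, N m; "opening": opening from 0.0 (shut) to 1.0 (fully open); "finger_force": force on a finger pad.
Only numpy, scipy, OpenCV 4.12 (cv2) and the standard library are available. Lean on these libraries where they do the work, as an engineer would, in place of code of your own. Each camera call takes 0.05 s, during which the arm holds its last target. There are 200 camera calls.

TASK

Get the tilted angle table ready for the next job: hold the orange scraper and sweep all three metal chips sideways off the sloping face into the chip pan on its open side, never touching the sharp chips with the fingers or with the workpiece, and stand the scraper back on the bench. Only then lay the aluminium manifold block flat on the clean sloping face, long side snug against the bottom stop and one end snug against the side fence, and let go. Do not shift the tape roll, hex key, ring gauge or caliper lying around.

Things in the scene. Friction and masses are not known exactly. Their poses are not given: they have to be found in the camera images.
- angle_table: Fixed grey tilting angle table locked at 25 degrees, with a chip pan on one side. Origin: under the centre of its level base (160 x 176 x 12 mm), on the bench; z up, x to the high edge, y away from the open side and the pan. The pan lies on the bench beside the open edge: inside x -90..90, y -202..-92 mm, walls 20 mm high, floor 5 mm. Sloping face: see table.
- table: Sloping dark steel face, clear x 0..125, y -170..0 mm. Origin: on the face, 44 mm above the bench, in the inner corner of the two bright rails; x up the slope, y across: fence at y 0, open edge at y -170, z square out of the face. Bottom stop: rail at x -10..0, full width; side fence: rail at y 0..10; both 7.5 mm high. No rail on the other two edges.
- pan (a point): Centre of the chip pan's floor (90 mm either way in x, 55 mm either way in y to its walls).
- scraper: Orange scraper block, 104 x 26 x 63 mm, 0.16 kg, standing upright. Origin: centre of its underside; x along the blade, z up. Rubber blade at the bottom 100 x 20 mm, 8 mm high; body 104 x 26 mm from 6 to 23 mm height; above that an upright grip 74 mm long (x), 20 mm thick (y), up to 63 mm: grasp it across the 20 mm.
- block: Pale aluminium manifold block, four brass-ringed ports on top, 46 (x) x 110 (y) x 32 (z) mm, about 0.42 kg. Origin: centre of its underside. Home: origin at x 23, y -55, z 0 mm of table; either end to the fence. Its upper 24 mm stand above the rails, so it can be lowered in while held across its 46 mm. It does not slide down by itself: push it against the rails.
- chip_0: Curled bright metal chip, about 22 mm across and 10 mm high, 11 g, loose on the sloping face, stays where it lies until pushed. Origin: centre of its underside.
- chip_1: Second such chip, 22 mm across, 9 mm high.
- chip_2: Third such chip, 22 mm across, 9 mm high.
- tape: Bystander: small black roll of tape, 60 mm across, 19 mm high, loose, origin at its underside.
- hex_key: Bystander: dark L-shaped hex key, 82 mm long (its y), 28 mm wide, 5 mm high, loose.
- ring_gauge: Bystander: steel ring gauge 60 mm across, 16 mm high, loose.
- caliper: Bystander: digital caliper 235 mm long (its y), 70 mm wide, 16 mm high, loose.

How it is judged:
On the way, in this order (a step that is already met when the one before it is completed fails the run):
1. all three chips lie in the chip pan, the block not yet on the table (x of chip_0 in the frame of angle_table between -0.092 and 0.092 m and y of chip_0 in the frame of angle_table between -0.204 and -0.088 m and z of each of chip_0, chip_1, chip_2 in the frame of angle_table below 0.036 m and x of chip_1 in the frame of angle_table between -0.092 and 0.092 m and y of chip_1 in the frame of angle_table between -0.204 and -0.088 m and x of chip_2 in the frame of angle_table between -0.092 and 0.092 m and y of chip_2 in the frame of angle_table between -0.204 and -0.088 m and contact force between block and angle_table below 0.1 N and distance between block and table above 0.1 m), for 0.2 s.
2. the scraper stands on the bench again, the block not yet on the table (height (world z) of scraper between -0.006 and 0.006 m and angle between scraper's own z axis and vertical below 0.1 rad and contact force between the fingers and scraper below 0.1 N and distance between block and table above 0.1 m), for 0.1 s.
At the end, for the whole second after the job is handed in: The block lies flat on the sloping face, no more than 2.5 mm from the bottom stop and from the side fence, its long side within 0.045 rad of the stop; all three chips are in the chip pan; the scraper stands upright on the bench; all at rest (x of chip_0 in the frame of angle_table between -0.092 and 0.092 m and y of chip_0 in the frame of angle_table between -0.204 and -0.088 m and z of each of chip_0, chip_1, chip_2 in the frame of angle_table below 0.036 m and x of chip_1 in the frame of angle_table between -0.092 and 0.092 m and y of chip_1 in the frame of angle_table between -0.204 and -0.088 m and x of chip_2 in the frame of angle_table between -0.092 and 0.092 m and y of chip_2 in the frame of angle_table between -0.204 and -0.088 m and x of block in the frame of table between 0.02 and 0.0255 m and y of block in the frame of table between -0.0575 and -0.052 m and z of block in the frame of table between -0.003 and 0.003 m and angle between the z axis of block and the z axis of table, either way round below 0.05 rad and angle between the y axis of block and the y axis of table, either way round below 0.045 rad and height (world z) of scraper between -0.006 and 0.006 m and angle between scraper's own z axis and vertical below 0.1 rad and linear speed of each of block, scraper, chip_0, chip_1, chip_2 below 0.01 m/s); the robot touches nothing.
It fails at once if the fingers touch a chip (contact force between the fingers and chip_0 above 0.3 N or contact force between the fingers and chip_1 above 0.3 N or contact force between the fingers and chip_2 above 0.3 N).
It fails at once if the block touches a chip (contact force between block and chip_0 above 0.3 N or contact force between block and chip_1 above 0.3 N or contact force between block and chip_2 above 0.3 N).
It fails at once if the tape, hex key, ring gauge or caliper is shifted by more than 20 mm (distance of any of tape, hex_key, ring_gauge, caliper from where it was at the start of the episode above 0.02 m).
It also fails if it takes over 61 s, if anything falls off the work surface, if the arm or the gripper's body presses on something with over 40 N, if the wrist force passes 120 N, or if a joint passes its speed limit or range.

## Working session

There is one attempt and no reset: what is moved stays moved. The work goes in short steps, Python scripts to look and compute and a shell command to move; the robot and the scene stay as the last step left them, time stands still between calls to the robot, and variables do not carry over. Pictures are saved under pics/ and viewed, at most 10 in all, crops included, and the job is handed in when it is done.

```bash
ls; mkdir -p pics
python3 - <<'E'
from plant import manip
import cv2, numpy as np
np.set_printoptions(precision=4,suppress=True)
o=manip.get_obs(); print(o)
ims=[]
for n in ["scene","top"]:
    print(n,manip.camera_info(n))
    f=manip.grab_frame(n); cv2.imwrite(f"pics/{n}0.png",f[:,:,::-1])
print(manip.camera_info("wrist"))
f=manip.grab_frame("wrist"); cv2.imwrite("pics/wrist0.png",f[:,:,::-1])
E
```

```text
pics
plant.py
steer.py
{'t': 0.0, 'qpos': array([ 0.9287,  0.3812,  1.2983,  0.    ,  1.4636, -0.2153]), 'dq': array([0.001 , 0.0008, 0.0005, 0.0037, 0.0007, 0.    ]), 'tau': array([ -0.0006, -44.8467, -23.1272,  -0.0003,   0.0048,   0.0001]), 'eef_pos': array([0.2275, 0.5004, 0.2307]), 'tcp_rot': array([-0.0003,  0.2118,  0.9773, -0.0007]), 'force': array([ 0.3865,  0.1454, -0.2194]), 'moment': array([0.0443, 0.0253, 0.0075]), 'finger_force': 0.0, 'opening': 1.0009313413012753}
scene {'fx': 403.2863715932576, 'fy': 403.2863715932576, 'cx': 253.2018259884098, 'cy': 195.7943883576066, 'extrinsics': array([[ 0.7542,  0.4544, -0.4741, -0.1925],
       [-0.6566,  0.5178, -0.5484, -0.7126],
       [-0.0037,  0.7249,  0.6889,  1.1116],
       [ 0.    ,  0.    ,  0.    ,  1.    ]])}
top {'fx': 357.12043432498876, 'fy': 357.12043432498876, 'cx': 253.62747454599415, 'cy': 190.73027375443831, 'extrinsics': array([[ 0.0184,  0.9799, -0.1985,  0.3171],
       [-0.9998,  0.0185, -0.0013,  0.0865],
       [ 0.0024,  0.1985,  0.9801,  1.0655],
       [ 0.    ,  0.    ,  0.    ,  1.    ]])}
{'fx': 315.13294560755895, 'fy': 315.13294560755895, 'cx': 255.020852670039, 'cy': 195.7643407493003, 'extrinsics': array([[ 0.4134, -0.8711, -0.2652,  0.1589],
       [ 0.9105,  0.3951,  0.1217,  0.5296],
       [-0.0012, -0.2917,  0.9565,  0.3732],
       [ 0.    ,  0.    ,  0.    ,  1.    ]])}
```
View pics/top0.png

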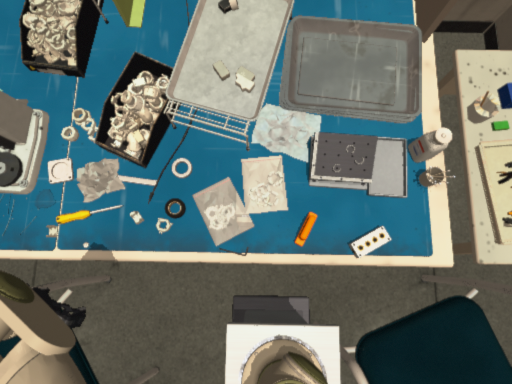

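View pics/scene0.png

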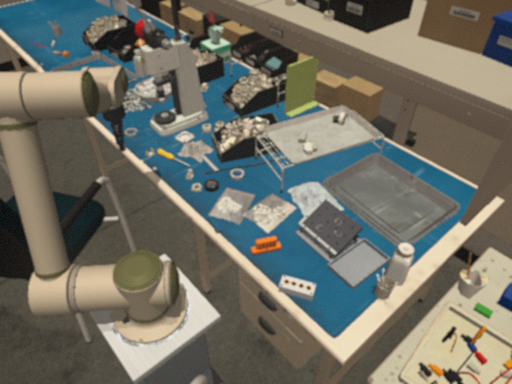

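The top view shows the table at about (345,158), pan (388,167), scraper (306,229) and block (371,241). The scene view agrees.

Create h.py:
```python
from plant import manip
import cv2, numpy as np
from scipy.spatial.transform import Rotation as R
np.set_printoptions(precision=4,suppress=True)
def ray(info,uv):
    E=np.array(info["extrinsics"]); u,v=uv
    d=E[:3,:3]@np.array([(u-info["cx"])/info["fx"],-(v-info["cy"])/info["fy"],-1.0]); return E[:3,3],d
def on_z(info,uv,z):
    o,d=ray(info,uv); return o+d*(z-o[2])/d[2]
def proj(info,P):
    E=np.array(info["extrinsics"]); p=E[:3,:3].T@(np.asarray(P)-E[:3,3])
    return np.array([info["cx"]-info["fx"]*p[0]/p[2], info["cy"]+info["fy"]*p[1]/p[2]])
def meet(i1,a,i2,b):
    o1,d1=ray(i1,a);o2,d2=ray(i2,b)
    s=np.linalg.lstsq(np.c_[d1,-d2],o2-o1,rcond=None)[0]
    p,q=o1+s[0]*d1,o2+s[1]*d2
    return (p+q)/2,np.linalg.norm(p-q)
def Rt():
    q=manip.get_obs()["tcp_rot"]; return R.from_quat([q[1],q[2],q[3],q[0]]).as_matrix()
```

Run:
```python
from h import *
t=cv2.imread("pics/top0.png"); s=cv2.imread("pics/scene0.png")
a=cv2.resize(t[125:265,170:450],None,fx=2.8,fy=2.8,interpolation=cv2.INTER_CUBIC)
cv2.imwrite("pics/top_c.png",a)
T=manip.camera_info("top");S=manip.camera_info("scene")
for n,uv,z in [("scr",(306,229),.06),("blk",(371,241),.032),("pan",(388,167),0),("facelow",(340,180),.05),("facehigh",(345,137),.1)]: print(n,on_z(T,uv,z))
def blob(im,roi):
    x0,y0,x1,y1=roi; h=cv2.cvtColor(im,cv2.COLOR_BGR2HSV)
    m=cv2.inRange(h,(4,150,90),(22,255,255)); M=np.zeros_like(m); M[y0:y1,x0:x1]=m[y0:y1,x0:x1]
    c=max(cv2.findContours(M,0,1)[0],key=cv2.contourArea); return cv2.minAreaRect(c)
print(blob(t,(280,200,340,260)),blob(s,(240,225,300,265)))
w=cv2.imread("pics/wrist0.png")
```

```text
scr [ 0.4137 -0.0615  0.06  ]
blk [ 0.3854 -0.2521  0.032 ]
pan [ 0.6155 -0.3257  0.    ]
facelow [ 0.5595 -0.1639  0.05  ]
facehigh [ 0.6736 -0.1695  0.1   ]
((305.6000061035156, 228.80001831054688), (8.944271087646484, 34.882659912109375), 26.56505012512207) ((264.95855712890625, 244.47312927246094), (13.479706764221191, 29.194387435913086), 77.90524291992188)
```

View pics/top_c.png

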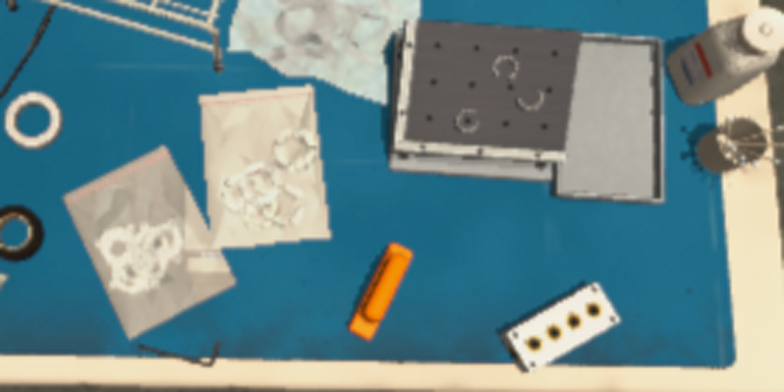

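Crop: chips at about (505,66), (530,97), (467,120) on the face; scraper long axis from (405,250) to (360,335); block at (562,326); tape (14,232), ring (32,120) and hex key (200,355) are clear of the work. Next, the wrist camera goes over the work.

```bash
r='[[-0.0277,-0.0273,-0.0075,0],[-0.0277,-0.0273,-0.0075,0],[-0.0277,-0.0273,-0.0075,0],[-0.0277,-0.0273,-0.0075,0]]'
python3 steer.py '[[-0.0277,-0.0273,-0.0075,0],[-0.0277,-0.0273,-0.0075,0],[-0.0277,-0.0273,-0.0075,0],[-0.0277,-0.0273,-0.0075,0]]'
python3 steer.py '[[-0.0277,-0.0273,-0.0075,0],[-0.0277,-0.0273,-0.0075,0],[-0.0277,-0.0273,-0.0075,0],[-0.0277,-0.0273,-0.0075,0]]'
python3 steer.py '[[-0.0277,-0.0273,-0.0075,0],[-0.0277,-0.0273,-0.0075,0],[-0.0277,-0.0273,-0.0075,0],[-0.0277,-0.0273,-0.0075,0]]'
python3 steer.py '[[-0.0277,-0.0273,-0.0075,0],[-0.0277,-0.0273,-0.0075,0],[-0.0277,-0.0273,-0.0075,0],[-0.0277,-0.0273,-0.0075,0],[0,0,0,0]]'
cat > shot.py <<'E'
import sys,pickle
from h import *
n=sys.argv[1]; i=manip.camera_info("wrist"); f=manip.grab_frame("wrist")
cv2.imwrite(f"pics/{n}.png",f[:,:,::-1]); pickle.dump(i,open(f"pics/{n}.pkl","wb"))
print(manip.get_obs()["eef_pos"],np.array(i["extrinsics"])[:3,3])
E
python3 shot.py w1
```

```text
t: 0.48
eef_pos: [0.2833, 0.3538, 0.2614]
tcp_rot: [-0.0, 0.211, 0.977, -0.0]
force: [1.1, 0.9, 0.6]
opening: 0.998
finger_force: 0.0
t: 0.82
eef_pos: [0.339, 0.2083, 0.2917]
tcp_rot: [0.0, 0.212, 0.977, 0.0]
force: [1.4, 0.4, 0.2]
opening: 0.998
finger_force: 0.0
t: 1.15
eef_pos: [0.3947, 0.063, 0.3217]
tcp_rot: [0.0, 0.212, 0.977, 0.0]
force: [1.8, 0.5, -0.1]
opening: 1.001
finger_force: 0.0
t: 1.57
eef_pos: [0.4521, -0.0858, 0.3513]
tcp_rot: [0.0, 0.214, 0.977, -0.001]
force: [-0.6, 0.7, -1.0]
opening: 1.001
finger_force: 0.0
[ 0.4511 -0.0832  0.3508] [ 0.3835 -0.0563  0.4936]
```

View pics/w1.png

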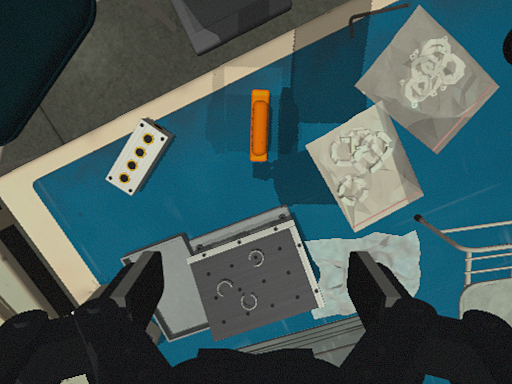

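Wrist view: scraper top at (260,125), block ports at about (124,178)–(148,140), stop rail (187,256)–(300,222), fence (300,222)–(322,305), chips (257,257), (224,289), (249,301), pan (165,285). A second view follows.

```bash
python3 steer.py '[[-0.035,-0.02,0,0],[-0.035,-0.02,0,0],[-0.03,-0.01,0,0],[0,0,0,0]]' | head -2
python3 shot.py w2
python3 - <<'E'
from h import *
import pickle
for n in ["w1","w2"]:
    im=cv2.imread(f"pics/{n}.png"); h=cv2.cvtColor(im,cv2.COLOR_BGR2HSV)
    m=cv2.inRange(h,(4,170,90),(22,255,255)); cs=sorted(cv2.findContours(m,0,1)[0],key=cv2.contourArea)[-2:]
    print(n,"orange",[(cv2.contourArea(c),cv2.minAreaRect(c)) for c in cs])
    g=cv2.cvtColor(im,cv2.COLOR_BGR2GRAY); hh=h
    # brass/dark ports
    m=cv2.inRange(h,(12,90,60),(32,255,255)); 
    print("brass",[(tuple(np.mean(c[:,0],0).round(1)),cv2.contourArea(c)) for c in cv2.findContours(m,0,1)[0] if 8<cv2.contourArea(c)<150])
    # face values
    for p in [(230,270),(270,290),(240,250)]: print(p,h[p[1],p[0]])
a=cv2.imread("pics/w2.png")[60:385,60:460]; cv2.imwrite("pics/w2c.png",cv2.resize(a,None,fx=1.84,fy=1.84,interpolation=cv2.INTER_CUBIC))
E
```

```text
t: 1.95
eef_pos: [0.5229, -0.1699, 0.3489]
[ 0.5216 -0.1681  0.3495] [ 0.4545 -0.141   0.4915]
w1 orange [(11.5, ((123.70001220703125, 177.60000610351562), (9.803058624267578, 9.17060375213623), 71.56504821777344)), (1107.0, ((258.6866149902344, 124.70590209960938), (17.880029678344727, 71.15989685058594), 2.815556764602661))]
brass [((np.float64(123.7), np.float64(177.6)), 80.0), ((np.float64(131.5), np.float64(164.7)), 84.0), ((np.float64(139.5), np.float64(151.6)), 89.0), ((np.float64(147.6), np.float64(138.3)), 93.5)]
(230, 270) [70  9 85]
(270, 290) [50  9 85]
(240, 250) [ 0  6 85]
w2 orange [(10.0, ((16.20618438720703, 310.9639587402344), (1.726088523864746, 15.636332511901855), 66.03751373291016)), (1492.5, ((293.9604797363281, 52.36568832397461), (20.53316879272461, 82.15151977539062), 3.2397000789642334))]
brass [((np.float64(18.4), np.float64(309.6)), 23.0), ((np.float64(97.6), np.float64(290.8)), 115.5), ((np.float64(147.7), np.float64(109.7)), 101.5), ((np.float64(156.3), np.float64(95.2)), 103.5), ((np.float64(165.1), np.float64(80.1)), 108.0), ((np.float64(174.3), np.float64(64.8)), 110.5)]
(230, 270) [ 64  12 148]
(270, 290) [ 98 200 126]
(240, 250) [30  6 85]
```

View pics/w2c.png

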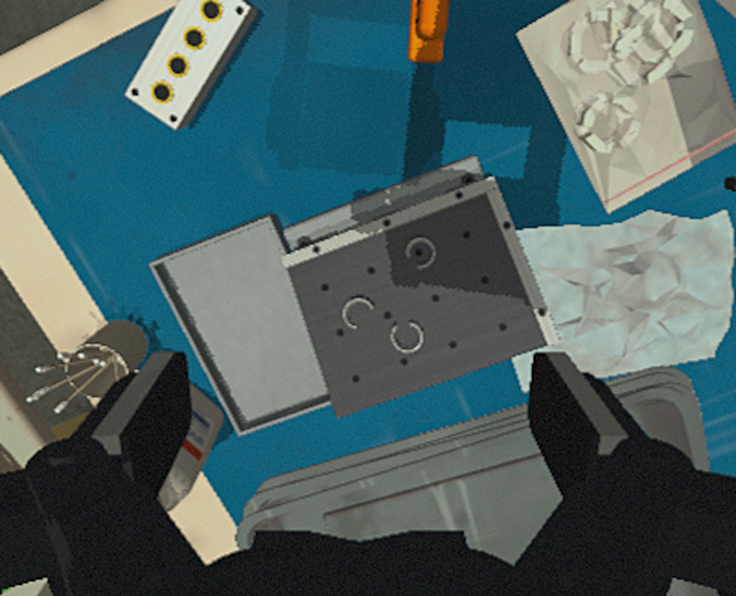

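Second view (crop): ports at (163,92)–(211,10), face open/high corner (337,417), stop rail's open end (284,252), rail corner (495,178), fence end (558,345), chips (420,252), (358,314), (406,337).

```bash
cat > meas.py <<'E'
from h import *
import pickle
I1,I2=[pickle.load(open(f"pics/{n}.pkl","rb")) for n in ("w1","w2")]
g1,g2=[cv2.imread(f"pics/{n}.png",0) for n in ("w1","w2")]
def sub(g,p): return cv2.cornerSubPix(g,np.float32([[p]]),(4,4),(-1,-1),(3,40,.01))[0,0]
full=lambda c:(c[0]/1.84+60-.0,c[1]/1.84+60)
print("ports")
for a,b in zip([(123.7,177.6),(131.5,164.7),(139.5,151.6),(147.6,138.3)],[(147.7,109.7),(156.3,95.2),(165.1,80.1),(174.3,64.8)]): print(meet(I1,a,I2,b))
picks={"B":((187,255),(284,252),(-10,-170,7.5)),"C":((291,219),(495,178),(-10,10,7.5)),"D":((324,304),(558,345),(125,10,7.5)),"A":((213,341),(337,417),(125,-170,0))}
L=[];W=[]
for k,(a,b,l) in picks.items():
    a2,b2=sub(g1,a),sub(g2,full(b)); p,e=meet(I1,a2,I2,b2); print(k,a2-a,b2-full(b),p,e); L.append(l);W.append(p)
L=np.array(L)/1e3;W=np.array(W)
for i in range(4):
  for j in range(i): print("BCDA"[i]+"BCDA"[j],np.linalg.norm(W[i]-W[j]),np.linalg.norm(L[i]-L[j]))
print("pan");
for a,b in [((121,249),(150,263)),((186,234),(272,214)),((165,342),(240,434))]:
    print(on_z(I1,sub(g1,a),.02),on_z(I2,sub(g2,full(b)),.02))
cc=[((257,257),(420,252)),((224,289),(358,314)),((249,301),(406,337))]
for a,b in cc: print("chip",meet(I1,a,I2,full(b)))
E
python3 meas.py
```

```text
ports
(array([ 0.403 , -0.2835,  0.032 ]), np.float64(0.00013351168635160506))
(array([ 0.391 , -0.2632,  0.0307]), np.float64(3.792420530672905e-05))
(array([ 0.3789, -0.2421,  0.0313]), np.float64(0.0002478607300958875))
(array([ 0.3672, -0.2211,  0.0321]), np.float64(0.00018127164955183142))
B [0. 0.] [2.241  0.7325] [ 0.5547 -0.252   0.0433] 0.005089853772888458
C [1.5788 0.1372] [-1.6087 -1.5972] [ 0.5652 -0.078   0.0457] 0.0006168623225958218
D [0. 0.] [3.2492 3.3458] [ 0.7031 -0.0839  0.0829] 0.009360720095696643
A [0. 0.] [ 1.1046 -0.8531] [ 0.6734 -0.2586  0.1049] 0.0025165583187219663
CB 0.17438163534670306 0.18000000000000002
DB 0.227695157382586 0.22500000000000003
DC 0.1429704683095707 0.135
AB 0.13391577853521108 0.1352081728298996
AC 0.218775611135346 0.22512496529705453
AD 0.1785721928014785 0.18015618224196472
pan
[ 0.5059 -0.358   0.02  ] [ 0.5215 -0.3682  0.02  ]
[ 0.5272 -0.2471  0.02  ] [ 0.5252 -0.2561  0.02  ]
[ 0.7006 -0.3777  0.02  ] [ 0.7009 -0.378   0.02  ]
chip (array([ 0.5975, -0.1525,  0.0523]), np.float64(0.0009551405847252755))
chip (array([ 0.6163, -0.2159,  0.0737]), np.float64(0.0008853459356448785))
chip (array([ 0.6476, -0.1887,  0.0793]), np.float64(0.00016916810286886415))
```

```bash
cat >> meas.py <<'E'
print("----")
s,c=np.sin(np.radians(25)),np.cos(np.radians(25))
P=[];Q=[]
for k,(a,b,l) in picks.items():
    x,y,z=np.array(l)/1e3; hz=.044+x*s+z*c
    p1=on_z(I1,a,hz);p2=on_z(I2,full(b),hz);p3=on_z(I1,sub(g1,a),hz);p4=on_z(I2,sub(g2,full(b)),hz); print(k,hz,p1,p2,p3,p4)
    P+=[p1[:2],p2[:2]];Q+=[(x*c-z*s,y)]*2
P=np.array(P);Q=np.array(Q)
H=(Q-Q.mean(0)).T@(P-P.mean(0)); th=np.arctan2(H[0,1]-H[1,0],H[0,0]+H[1,1])
Rm=np.array([[np.cos(th),-np.sin(th)],[np.sin(th),np.cos(th)]]); t=P.mean(0)-Rm@Q.mean(0)
print("table origin",t,"yaw",th,"res",(P-(Q@Rm.T+t))*1e3)
W3=lambda l:np.r_[Rm@[l[0]*c-l[2]*s,l[1]]+t,.044+l[0]*s+l[2]*c]
for a,b in cc:
    p=meet(I1,a,I2,full(b))[0]; q=Rm.T@(p[:2]-t); zz=p[2]-.044
    print("chip table xyz",q[0]*c+zz*s,q[1],-q[0]*s+zz*c)
# line-fit edges of the orange block in both views (long axis)
for n,I in (("w1",I1),("w2",I2)):
    im=cv2.imread(f"pics/{n}.png"); h=cv2.cvtColor(im,cv2.COLOR_BGR2HSV); m=cv2.inRange(h,(4,170,40),(22,255,255))
    k=max(cv2.findContours(m,0,1)[0],key=cv2.contourArea)
    for z in (.023,.063): print(n,z,[on_z(I,q,z)[:2] for q in cv2.boxPoints(cv2.minAreaRect(k))])
    x,y,w,hh=cv2.boundingRect(k); cv2.imwrite(f"pics/{n}_s.png",cv2.resize(im[max(y-8,0):y+hh+8,x-15:x+w+15],None,fx=5,fy=5,interpolation=cv2.INTER_CUBIC)); print(x-15,max(y-8,0),w,hh)
a,b=cv2.imread("pics/w1_s.png"),cv2.imread("pics/w2_s.png"); H=max(a.shape[0],b.shape[0])
pad=lambda q:cv2.copyMakeBorder(q,0,H-q.shape[0],0,10,0); cv2.imwrite("pics/scr2.png",np.hstack([pad(a),pad(b)])); print(a.shape,b.shape)
E
python3 meas.py | sed -n '/----/,$p'
```

```text
----
B 0.04657112578536787 [ 0.5514 -0.2521  0.0466] [ 0.5536 -0.2522  0.0466] [ 0.5514 -0.2521  0.0466] [ 0.556  -0.2497  0.0466]
C 0.04657112578536787 [ 0.5639 -0.0798  0.0466] [ 0.5678 -0.077   0.0466] [ 0.5651 -0.0777  0.0466] [ 0.5647 -0.0783  0.0466]
D 0.10362459112036229 [ 0.6821 -0.0845  0.1036] [ 0.6885 -0.0868  0.1036] [ 0.6821 -0.0845  0.1036] [ 0.6951 -0.0844  0.1036]
A 0.09682728271758742 [ 0.6782 -0.2635  0.0968] [ 0.6798 -0.2625  0.0968] [ 0.6782 -0.2635  0.0968] [ 0.6792 -0.2604  0.0968]
table origin [ 0.5764 -0.0866] yaw -0.06746992880873429 res [[-1.3545  3.3074]
 [ 0.8341  3.2   ]
 [-1.0129 -4.0095]
 [ 2.9071 -1.1961]
 [-4.9068 -0.4215]
 [ 1.5364 -2.7   ]
 [ 0.2348  0.4117]
 [ 1.7618  1.408 ]]
chip table xyz 0.02652790919964892 -0.06427196357987135 -0.003248923364258259
chip table xyz 0.05648696698522068 -0.1263358454619549 0.006453033339488663
chip table xyz 0.085550812084025 -0.09703187878462072 -0.0008907372358669258
w1 0.023 [array([ 0.4582, -0.1029]), array([ 0.3682, -0.0553]), array([ 0.3799, -0.0329]), array([ 0.4706, -0.079 ])]
w1 0.063 [array([ 0.4518, -0.099 ]), array([ 0.3695, -0.0554]), array([ 0.3802, -0.0349]), array([ 0.4632, -0.0771])]
235 81 20 72
w2 0.023 [array([ 0.4605, -0.1027]), array([ 0.3684, -0.0567]), array([ 0.3809, -0.0326]), array([ 0.474 , -0.0769])]
w2 0.063 [array([ 0.46 , -0.106]), array([ 0.3758, -0.0639]), array([ 0.3872, -0.0419]), array([ 0.4723, -0.0824])]
267 3 24 83
(440, 250, 3) (495, 270, 3)
```

View pics/scr2.png

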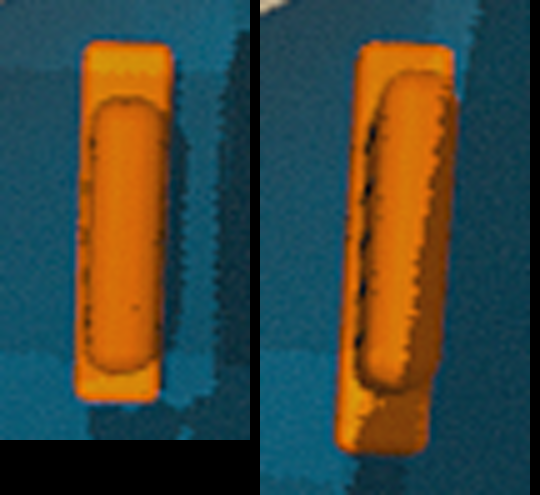

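Both views of the scraper: grip top centre at about (124,235)/5 in the left crop and (142,231)/5 in the right one. The grip height and the centre can be triangulated.

```bash
cat > go.py <<'E'
# usage: go.py yaw_of_tool_y_deg x y z : turn needed, then the shift in tool axes after that turn
import sys
from h import *
def go(ydeg,P):
    o=manip.get_obs(); Rm=Rt(); y=np.degrees(np.arctan2(Rm[1,1],Rm[0,1]))
    turn=-np.radians((ydeg-y+90)%180-90); a=np.radians(y)-turn
    ty=np.array([np.cos(a),np.sin(a),0]); tx=np.cross(ty,[0,0,-1.]); d=np.array(P)-o["eef_pos"]
    print("t",round(o["t"],2),"pos",o["eef_pos"],"yaw",round(y,2),"F",o["force"],"turn",round(turn,3),"d",np.array([tx@d,ty@d,-d[2]]), "rows",round(np.linalg.norm(d)/.04,1))
if __name__=="__main__": go(float(sys.argv[1]),[float(v) for v in sys.argv[2:5]])
E
python3 - <<'E'
from h import *; import pickle
I1,I2=[pickle.load(open(f"pics/{n}.pkl","rb")) for n in ("w1","w2")]
print(meet(I1,(259.8,128),I2,(295.4,49.2)), on_z(I1,(259.8,128),.063),on_z(I2,(295.4,49.2),.063))
from go import go
go(62.6,(.420,-.067,.10)); print(Rt())
E
```

```text
(array([ 0.4196, -0.0672,  0.0516]), np.float64(0.0020365726217485658)) [ 0.4194 -0.0663  0.063 ] [ 0.4197 -0.0698  0.063 ]
t 2.0 pos [ 0.5216 -0.1681  0.3495] yaw 65.5 F [ 0.504   0.2781 -0.5629] turn 0.051 d [0.1367 0.043  0.2495] rows 7.2
[[-0.9099  0.4147 -0.0026]
 [ 0.4147  0.91    0.0016]
 [ 0.003   0.0004 -1.    ]]
```

```bash
python3 steer.py '[[0.0195,0.0061,0.0356,0.051],[0.0195,0.0061,0.0356,0],[0.0195,0.0061,0.0356,0],[0.0195,0.0061,0.0356,0]]' 1.0 20|head -2
python3 steer.py '[[0.0195,0.0061,0.0356,0],[0.0195,0.0061,0.0356,0],[0.0195,0.0061,0.0356,0],[0,0,0,0]]'|head -2
python3 go.py 62.6 .420 -.067 .030; python3 shot.py w3
```

```text
t: 2.33
eef_pos: [0.46, -0.1082, 0.2079]
t: 2.67
eef_pos: [0.4112, -0.0622, 0.0975]
t 2.67 pos [ 0.4112 -0.0622  0.0975] yaw 62.77 F [-0.6017  1.2837 -0.8928] turn 0.003 d [-0.0101 -0.0002  0.0675] rows 1.7
[ 0.4149 -0.0645  0.1005] [ 0.3458 -0.0309  0.241 ]
```

View pics/w3.png

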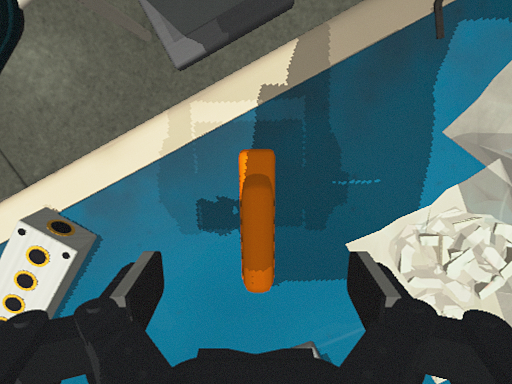

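The scraper stands centred between the fingers (column 257), aligned. Going down and closing.

```bash
python3 steer.py '[[-0.002,0,0.0235,0],[-0.002,0,0.0235,0],[-0.002,0,0.0235,0],[0,0,0,0]]'|head -3
python3 steer.py '[[0,0,0,0],[0,0,0,0],[0,0,0,0],[0,0,0,0],[0,0,0,0]]' 0.0 60
python3 go.py -86.1 .420 -.067 .20
```

```text
t: 3.05
eef_pos: [0.4238, -0.07, 0.0304]
tcp_rot: [-0.001, 0.236, 0.972, 0.0]
t: 3.47
eef_pos: [0.4241, -0.0703, 0.0325]
tcp_rot: [0.001, 0.237, 0.972, -0.0]
force: [0.9, 1.7, 1.7]
opening: 0.299
finger_force: 1.7
t 3.47 pos [ 0.4241 -0.0703  0.0325] yaw 62.63 F [0.9203 1.7322 1.7007] turn -0.546 d [ 0.0038  0.0036 -0.1675] rows 4.2
```

```bash
cat > tab.py <<'E'
# tab.py X y z : table-local horizontal X (mm), y (mm), world z (mm) for the TCP, tool y along table y (or +90 with arg r)
import sys
from h import *
from go import go
O=np.array([.5785,-.086]); YAW=-.078
def W(X,y): c,s=np.cos(YAW),np.sin(YAW); return O+np.array([[c,-s],[s,c]])@[X/1e3,y/1e3]
if __name__=="__main__":
    X,y,z=map(float,sys.argv[1:4]); p=W(X,y); 
    p0=manip.get_obs()["eef_pos"][:2]-O; c,s=np.cos(YAW),np.sin(YAW)
    print("local now",np.array([[c,s],[-s,c]])@p0*1e3)
    go(90+np.degrees(YAW)+(90 if len(sys.argv)>4 else 0),[*p,z/1e3])
E
python3 steer.py '[[0,0,0,0],[0,0,0,0],[0,0,0,0],[0,0,0,0]]' |tail -2
python3 steer.py '[[0,0,-0.02,0],[0,0,-0.038,0],[0,0,-0.038,0],[0,0,-0.034,0],[0,0,0,0]]' 
python3 tab.py 55 -25 160
```

```text
opening: 0.222
finger_force: 62.2
t: 4.22
eef_pos: [0.4258, -0.0711, 0.1672]
tcp_rot: [0.005, 0.236, 0.972, -0.001]
force: [1.5, -1.3, -1.1]
opening: 0.224
finger_force: 60.9
local now [-153.3527    2.9804]
t 4.22 pos [ 0.4258 -0.0711  0.1672] yaw 62.64 F [ 1.509  -1.2597 -1.0587] turn -0.4 d [-0.2084 -0.028   0.0072] rows 5.3
```

```bash
python3 steer.py '[[0,0,0,-0.1],[0,0,0,-0.1],[0,0,0,-0.1],[0,0,0,-0.1]]' |head -1
python3 steer.py '[[-0.025,-0.0035,0,0],[-0.035,-0.005,0,0],[-0.035,-0.005,0,0],[-0.035,-0.005,0,0],[-0.035,-0.005,0,0]]' |head -1
python3 steer.py '[[-0.0335,-0.005,0.005,0],[-0.01,0,0,0],[0,0,0,0],[0,0,0,0]]' |head -4
python3 shot.py w4; python3 tab.py 53 -25 122
```

```text
t: 4.55
t: 4.97
t: 5.3
eef_pos: [0.6287, -0.1146, 0.1552]
tcp_rot: [-0.001, 0.039, 0.999, 0.0]
force: [-0.3, 0.5, -1.6]
[ 0.6284 -0.1145  0.1558] [ 0.5538 -0.1109  0.2978]
local now [ 51.9625 -24.5025]
t 5.35 pos [ 0.6284 -0.1145  0.1558] yaw 85.55 F [-0.6665 -0.2198 -1.5356] turn 0.0 d [-0.001  -0.0005  0.0338] rows 0.8
```

View pics/w4.png

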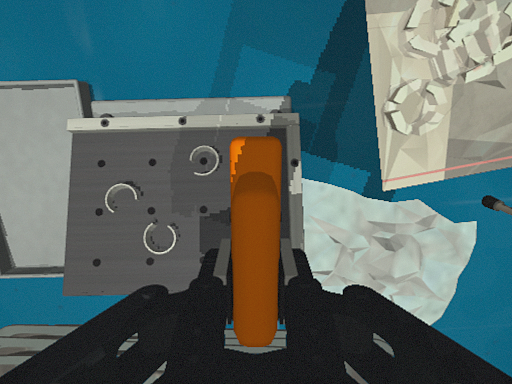

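Close view: stop rail (67,122)–(300,118), chips at (204,160), (122,198), (160,237), open edge on the left (67,130)–(63,293). I'll fit the lines for a better table pose.

```bash
cat > lines.py <<'E'
from h import *; import pickle
I=pickle.load(open("pics/w4.pkl","rb")); g=cv2.imread("pics/w4.png",0)
L=cv2.createLineSegmentDetector().detect(g)[0][:,0]
for l in L:
    n=np.hypot(l[0]-l[2],l[1]-l[3])
    if n>30 and max(l[0],l[2])<312 and min(l[1],l[3])>70 and max(l[1],l[3])<310:
        horiz=abs(l[0]-l[2])>abs(l[1]-l[3]); mid=(l[1]+l[3])/2
        P=[]
        for z in ((.0466,.044) if horiz and mid<150 else (.0968,.1036) if horiz else (.044,)):
            a,b=on_z(I,l[:2],z),on_z(I,l[2:],z); d=b-a; P.append((z,a[:2].round(4),b[:2].round(4),round(np.degrees(np.arctan2(d[1],d[0])),2)))
        print(l.round(1),P)
for u in [(204,160),(122,198),(160,237)]: print(ray(I,u))
# open edge as the line of sight plane cut with the sloping face
E
python3 lines.py
```

```text
[180.7 115.5  68.1 118.1] [(0.0466, array([ 0.5606, -0.1688]), array([ 0.5558, -0.2559]), np.float64(-93.11)), (0.044, array([ 0.5606, -0.1694]), array([ 0.5558, -0.2574]), np.float64(-93.11))]
[286.6 141.8 290.  234.4] [(0.044, array([ 0.5875, -0.0879]), array([ 0.668 , -0.0888]), np.float64(-0.62))]
[301.1 176.8 298.3 113.2] [(0.044, array([ 0.6171, -0.0772]), array([ 0.566 , -0.0777]), np.float64(-179.5))]
[301.9 183.2 302.9 226.9] [(0.044, array([ 0.6226, -0.0768]), array([ 0.6618, -0.0772]), np.float64(-0.62))]
[103.  113.4 134.4 110.9] [(0.0466, array([ 0.5545, -0.2282]), array([ 0.5544, -0.2038]), np.float64(90.03)), (0.044, array([ 0.5545, -0.2295]), array([ 0.5544, -0.2047]), np.float64(90.03))]
[ 66.9 130.5 178.1 127.7] [(0.0466, array([ 0.565 , -0.2592]), array([ 0.5697, -0.1721]), np.float64(86.95)), (0.044, array([ 0.5651, -0.2608]), array([ 0.5698, -0.1727]), np.float64(86.95))]
[283.2  96.2  90.7 101.2] [(0.0466, array([ 0.5525, -0.089 ]), array([ 0.5448, -0.2357]), np.float64(-93.0)), (0.044, array([ 0.5525, -0.0888]), array([ 0.5447, -0.237 ]), np.float64(-93.0))]
[ 
[... 2311 characters left out ...]
ray([ 0.5637, -0.1109]), array([ 0.5612, -0.1636]), np.float64(-92.77))]
[230.2 143.1 230.3 180.6] [(0.044, array([ 0.585, -0.133]), array([ 0.6158, -0.1359]), np.float64(-5.52))]
[198.8 250.6 198.9 214.4] [(0.044, array([ 0.6774, -0.1702]), array([ 0.6433, -0.1658]), np.float64(172.61))]
[138.1 112.8 174.4 110. ] [(0.0466, array([ 0.5561, -0.2012]), array([ 0.5562, -0.173 ]), np.float64(89.84)), (0.044, array([ 0.5561, -0.2021]), array([ 0.5562, -0.1736]), np.float64(89.84))]
(array([ 0.5538, -0.1109,  0.2978]), array([ 0.1682, -0.1742, -0.9902]))
(array([ 0.5538, -0.1109,  0.2978]), array([ 0.2632, -0.4426, -0.9555]))
(array([ 0.5538, -0.1109,  0.2978]), array([ 0.3906, -0.3315, -0.9195]))
```

```bash
sed -i 's/^O=.*/O=np.array([.577,-.0877]); YAW=-.053/' tab.py
python3 - <<'E'
from h import *; import pickle; import tab
I=pickle.load(open("pics/w4.pkl","rb"))
c,s=np.cos(tab.YAW),np.sin(tab.YAW);C,S=np.cos(np.radians(25)),np.sin(np.radians(25))
ex=np.array([c*C,s*C,S]);ey=np.array([-s,c,0]);ez=np.cross(ex,ey);O=np.r_[tab.O,.044]
for u in [(204,160),(122,198),(160,237),(67,293),(67,131)]:
    o,d=ray(I,u); k=((.004-ez@(o-O))/(ez@d)); p=o+k*d-O; print(u,ex@p*1e3,ey@p*1e3)
E
python3 tab.py 53 -25 122
```

```text
(204, 160) 25.011018657917518 -64.33811183740048
(122, 198) 53.00623208965105 -126.41948512214802
(160, 237) 82.92413415097651 -97.00074403465503
(67, 293) 121.76028870489998 -163.86996560095204
(67, 131) -0.9129393159471473 -171.56019947778034
local now [ 52.7416 -24.0167]
t 5.35 pos [ 0.6284 -0.1145  0.1558] yaw 85.55 F [-0.6665 -0.2198 -1.5356] turn -0.025 d [-0.0003 -0.001   0.0338] rows 0.8
```

```bash
python3 steer.py '[[0.001,-0.001,0.015,-0.025],[0,0,0.014,0],[0,0,0,0]]' - 25 |sed -n '2,4p;6p'
python3 steer.py '[[0.001,0,0.003,0],[0.001,0,0.003,0],[0.002,0,0.002,0],[0,0,0,0]]' |sed -n '2,4p;6p'
python3 tab.py 35 -25 98
```

```text
eef_pos: [0.626, -0.1151, 0.1254]
tcp_rot: [-0.002, 0.027, 1.0, 0.001]
force: [-1.3, 0.6, -2.5]
finger_force: 60.8
eef_pos: [0.6238, -0.1154, 0.1198]
tcp_rot: [-0.0, 0.026, 1.0, -0.0]
force: [0.2, -0.8, -1.6]
finger_force: 60.8
local now [ 48.184  -25.2158]
t 5.93 pos [ 0.6238 -0.1154  0.1198] yaw 86.97 F [ 0.2389 -0.8091 -1.6163] turn 0.0 d [0.0132 0.0002 0.0218] rows 0.6
```

```bash
python3 steer.py '[[0.002,0,0.003,0],[0.002,0,0.003,0],[0,0,0,0]]' 0.0 20|sed -n '2,6p'
python3 steer.py '[[0.002,0,0.002,0],[0.002,0,0.003,0],[0,0,0,0]]' |sed -n '2,6p'
python3 tab.py 35 -25 98
```

```text
eef_pos: [0.6214, -0.1156, 0.1165]
tcp_rot: [0.003, 0.026, 1.0, -0.001]
force: [-2.8, 1.9, 12.5]
opening: 0.224
finger_force: 63.4
eef_pos: [0.6174, -0.1154, 0.1117]
tcp_rot: [0.003, 0.026, 1.0, -0.001]
force: [-4.5, 2.0, 14.2]
opening: 0.226
finger_force: 64.9
local now [ 41.7678 -25.5083]
t 6.43 pos [ 0.6174 -0.1154  0.1117] yaw 86.98 F [-4.5066  2.039  14.1961] turn 0.0 d [0.0068 0.0005 0.0137] rows 0.4
```

```bash
python3 steer.py '[[0.002,0,0.004,0],[0.002,0,0.003,0],[0,0,0,0]]' |sed -n '2,6p'
python3 steer.py '[[0.002,0,0.004,0],[0.001,0,0.002,0],[0,0,0,0]]' |sed -n '2,6p'
python3 tab.py 35 -25 98; python3 shot.py w5
python3 - <<'E'
import cv2
cv2.imwrite("pics/w5c.png",cv2.resize(cv2.imread("pics/w5.png")[70:384,40:340],None,fx=1.9,fy=1.9))
E
```

```text
eef_pos: [0.6126, -0.1151, 0.1043]
tcp_rot: [0.002, 0.026, 1.0, -0.001]
force: [-6.9, 1.0, 14.1]
opening: 0.227
finger_force: 67.6
eef_pos: [0.6095, -0.1149, 0.0983]
tcp_rot: [0.002, 0.026, 1.0, -0.001]
force: [-7.8, 0.9, 13.7]
opening: 0.222
finger_force: 70.1
local now [ 33.9078 -25.4666]
t 6.93 pos [ 0.6095 -0.1149  0.0983] yaw 86.98 F [-7.8002  0.9057 13.6518] turn 0.0 d [-0.0011  0.0005  0.0003] rows 0.0
[ 0.6095 -0.115   0.0983] [ 0.5337 -0.1128  0.2405]
```

View pics/w5c.png

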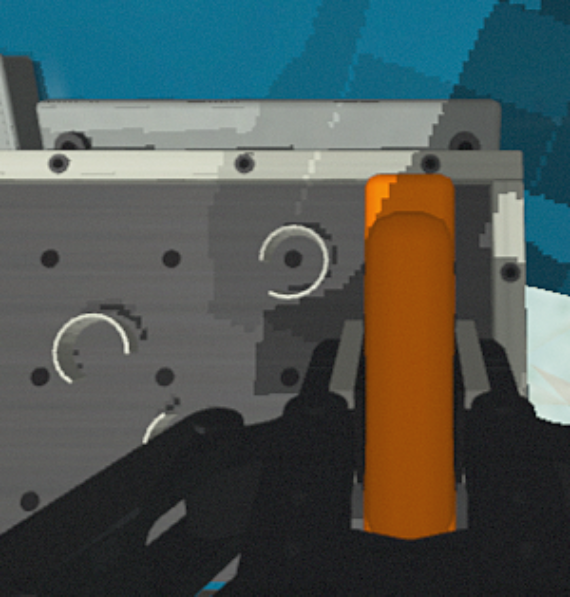

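The scraper has swivelled; its near end at crop (410,175) lies just inside the stop rail, the chips are clear on the left.

```bash
python3 - <<'E'
from h import *; import pickle; import tab
I=pickle.load(open("pics/w5.pkl","rb"))
c,s=np.cos(tab.YAW),np.sin(tab.YAW);C,S=np.cos(np.radians(25)),np.sin(np.radians(25))
ex=np.array([c*C,s*C,S]);ey=np.array([-s,c,0]);ez=np.cross(ex,ey);O=np.r_[tab.O,.044]
for z in (.015,.023,.03,.035):
    o,d=ray(I,(40+410/1.9,70+174/1.9)); k=((z-ez@(o-O))/(ez@d)); p=o+k*d-O; print(z,ex@p*1e3,ey@p*1e3)
E
python3 steer.py '[[0.001,0,0.0025,0],[0,0,0,0]]' |sed -n '2,6p'
```

```text
0.015 -0.09617000661192822 -27.022640647403506
0.023 1.9003993495593183 -27.036804776540407
0.03 3.6473975362091213 -27.049198389535206
0.035 4.895253383816136 -27.05805097024577
eef_pos: [0.6084, -0.1148, 0.0958]
tcp_rot: [0.002, 0.026, 1.0, -0.001]
force: [-8.3, 1.7, 14.5]
opening: 0.221
finger_force: 71.5
```

```bash
for k in 1; do python3 steer.py '[[0.001,0,0.002,0],[0,0,0,0]]' |sed -n '2,6p'; done
python3 steer.py '[[0.0005,0,0.002,0],[0,0,0,0]]' |sed -n '2,6p'
python3 tab.py 35 -25 98
```

```text
eef_pos: [0.6078, -0.1148, 0.0941]
tcp_rot: [0.002, 0.026, 1.0, -0.001]
force: [-7.2, 2.2, 14.5]
opening: 0.224
finger_force: 72.0
eef_pos: [0.6077, -0.1148, 0.0937]
tcp_rot: [0.003, 0.027, 1.0, -0.001]
force: [-10.0, 3.1, 26.0]
opening: 0.224
finger_force: 73.3
local now [ 32.0475 -25.3916]
t 7.48 pos [ 0.6077 -0.1148  0.0937] yaw 86.96 F [-10.0452   3.1313  26.0306] turn -0.0 d [-0.003   0.0004 -0.0043] rows 0.1
```

```bash
python3 steer.py '[[0,0,-0.0012,0],[0,-0.003,0,0],[0,-0.006,0,0],[0,-0.008,0,0],[0,-0.01,0,0]]' 0.0 100 |sed -n '2,6p'
python3 steer.py '[[0,-0.01,0,0],[0,-0.01,0,0],[0,-0.01,0,0],[0,-0.01,0,0],[0,0,0,0]]' |sed -n '2,6p'
python3 tab.py 32 -25 98; python3 shot.py w6
```

```text
eef_pos: [0.6054, -0.1396, 0.0935]
tcp_rot: [0.001, 0.025, 1.0, 0.001]
force: [-10.1, 10.2, 19.0]
opening: 0.218
finger_force: 98.4
eef_pos: [0.6031, -0.1817, 0.0934]
tcp_rot: [0.001, 0.026, 1.0, 0.0]
force: [-11.4, 4.0, 18.9]
opening: 0.225
finger_force: 98.3
local now [ 31.067  -92.4727]
t 8.32 pos [ 0.6031 -0.1817  0.0934] yaw 86.98 F [-11.3951   4.0477  18.9238] turn 0.0 d [-0.0009  0.0675 -0.0046] rows 1.7
[ 0.6031 -0.1817  0.0935] [ 0.5274 -0.1798  0.2357]
```

View pics/w6.png

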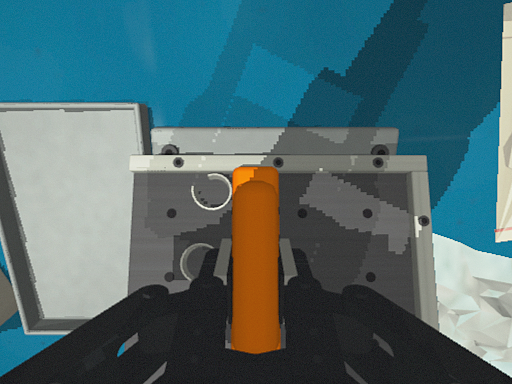

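The sweep works: chips at (212,191) and (200,263) ride ahead of the blade, with nothing behind it. Continuing over the edge (picture budget is used up, so checks are numeric from here).

```bash
python3 steer.py '[[0,-0.01,0,0],[0,-0.01,0,0],[0,-0.01,0,0],[0,-0.01,0,0],[0,-0.01,0,0]]' |sed -n '2,6p'
python3 steer.py '[[0,-0.01,0,0],[0,-0.008,0,0],[0,-0.007,0,0],[0,-0.006,0,0],[0,-0.005,0,0]]' |sed -n '2,6p'
python3 steer.py '[[0,0,0,0],[0,0,0,0],[0,0,0,0]]' |sed -n '2,6p'
python3 tab.py 32 -178 160; python3 shot.py w7
```

```text
eef_pos: [0.6006, -0.23, 0.0935]
tcp_rot: [0.001, 0.026, 1.0, 0.001]
force: [-9.4, 11.5, 18.1]
opening: 0.219
finger_force: 98.3
eef_pos: [0.599, -0.2665, 0.0935]
tcp_rot: [0.001, 0.026, 1.0, 0.0]
force: [-7.0, 7.3, 15.9]
opening: 0.221
finger_force: 97.9
eef_pos: [0.599, -0.2675, 0.0934]
tcp_rot: [0.001, 0.026, 1.0, -0.001]
force: [-7.0, 2.8, 15.0]
opening: 0.219
finger_force: 97.8
local now [  31.5175 -178.3715]
t 9.45 pos [ 0.599  -0.2675  0.0934] yaw 86.99 F [-6.995   2.8341 15.0203] turn 0.0 d [-0.0005  0.0004 -0.0666] rows 1.7
[ 0.599  -0.2675  0.0934] [ 0.5232 -0.2653  0.2356]
```

```bash
python3 steer.py '[[0,0,-0.02,0],[0,0,-0.03,0],[0,0,-0.02,0],[0,0,0,0]]' |sed -n '1,3p'
python3 shot.py w8
python3 go.py 86.97 .41 -.08 .10
```

```text
t: 9.83
eef_pos: [0.6001, -0.2683, 0.1654]
tcp_rot: [0.004, 0.026, 1.0, -0.002]
[ 0.5994 -0.2678  0.1626] [ 0.5237 -0.2656  0.3073]
t 9.88 pos [ 0.5994 -0.2678  0.1626] yaw 86.98 F [-0.2316  0.4156 -2.5216] turn 0.0 d [0.199  0.1775 0.0626] rows 6.8
```

```bash
python3 steer.py '[[0.015,0.0135,0,0],[0.0263,0.0234,0,0],[0.0263,0.0234,0,0],[0.0263,0.0234,0,0],[0.0263,0.0234,0,0]]' |sed -n '1,3p'
python3 steer.py '[[0.0263,0.0234,0.0157,0],[0.0263,0.0234,0.0157,0],[0.0263,0.0234,0.0157,0],[0,0,0.0157,0],[0,0,0,0]]' |sed -n '1,3p'
python3 go.py 86.97 .41 -.08 .05
python3 - <<'E'
from h import *; import tab
f=manip.grab_frame("top")[:,:,::-1]; cv2.imwrite("pics/top1.png",f); a=cv2.imread("pics/top0.png")
T=manip.camera_info("top"); c,s=np.cos(tab.YAW),np.sin(tab.YAW);C,S=np.cos(np.radians(25)),np.sin(np.radians(25))
d=cv2.absdiff(f,a).max(2).astype(np.uint8)
def poly(L): 
    P=[]
    for X,y,z in L: w=tab.W(X,y); P.append(proj(T,[w[0],w[1],z]))
    return np.int32(np.round(P))
face=poly([(3,-168,.045),(3,-3,.045),(112,-3,.096),(112,-168,.096)]); pan=poly([(-33,-286,.005),(-33,-178,.005),(146,-178,.005),(146,-286,.005)])
for n,pl in (("face",face),("pan",pan)):
    m=np.zeros(d.shape,np.uint8); cv2.fillPoly(m,[pl],255); k=((d>30)&(m>0)).astype(np.uint8)
    N,_,st,ce=cv2.connectedComponentsWithStats(k); print(n,pl.tolist(),"diff blobs",[(st[i,4],ce[i].round(1).tolist(),a[k*0+_==i].mean().round(),f[_==i].mean().round()) for i in range(1,N) if st[i,4]>3])
E
```

```text
t: 10.3
eef_pos: [0.4822, -0.1526, 0.1587]
tcp_rot: [-0.001, 0.027, 1.0, 0.001]
t: 10.72
eef_pos: [0.4064, -0.0779, 0.095]
tcp_rot: [-0.003, 0.026, 1.0, 0.001]
t 10.72 pos [ 0.4064 -0.0779  0.095 ] yaw 87.03 F [ 0.2759  0.151  -1.7654] turn 0.001 d [-0.0037 -0.0019  0.045 ] rows 1.1
face [[371, 177], [315, 173], [319, 132], [377, 136]] diff blobs [(np.int32(12), [348.2, 146.8], np.float64(128.0), np.float64(83.0)), (np.int32(11), [361.4, 161.4], np.float64(124.0), np.float64(82.0)), (np.int32(4), [355.5, 161.0], np.float64(114.0), np.float64(82.0)), (np.int32(7), [337.4, 170.7], np.float64(124.0), np.float64(84.0))]
pan [[405, 194], [370, 192], [370, 136], [405, 138]] diff blobs [(np.int32(12), [380.1, 152.0], np.float64(170.0), np.float64(123.0)), (np.int32(5), [375.8, 156.2], np.float64(167.0), np.float64(125.0)), (np.int32(6), [374.7, 167.5], np.float64(171.0), np.float64(122.0)), (np.int32(10), [379.1, 171.1], np.float64(175.0), np.float64(123.0)), (np.int32(12), [377.1, 177.9], np.float64(173.0), np.float64(123.0)), (np.int32(8), [372.1, 178.4], np.float64(160.0), np.float64(110.0))]
```

All three old chip spots on the face are now dark, and three new blobs lie within the pan outline, at about (378,154), (377,169) and (375,178). Standing the scraper down.

```bash
python3 steer.py '[[0,0,0.025,0],[0,0,0.02,0],[-0.001,0,0.003,0],[-0.002,0,0.003,0],[0,0,0,0]]' 0.0 20|sed -n '2,6p'
python3 steer.py '[[-0.005,0,0.002,0],[-0.005,0,0.003,0],[0,0,0,0]]' |sed -n '2,6p'
python3 steer.py '[[-0.005,0,0.0035,0],[-0.005,0,0.0035,0],[0,0,0,0]]' |sed -n '2,6p'
```

```text
eef_pos: [0.4127, -0.0805, 0.047]
tcp_rot: [-0.0, 0.027, 1.0, 0.0]
force: [-1.5, -0.1, 0.4]
opening: 0.223
finger_force: 98.6
eef_pos: [0.4226, -0.0808, 0.0424]
tcp_rot: [-0.001, 0.026, 1.0, -0.0]
force: [-4.6, 1.1, 10.3]
opening: 0.221
finger_force: 100.1
eef_pos: [0.4328, -0.0813, 0.0354]
tcp_rot: [-0.0, 0.026, 1.0, -0.0]
force: [-4.0, 0.5, 7.5]
opening: 0.221
finger_force: 100.0
```

```bash
python3 steer.py '[[-0.003,0,0.003,0],[-0.002,0,0.0015,0],[0,0,0,0]]' |sed -n '2,6p'
python3 steer.py '[[-0.002,0,0.0015,0],[-0.001,0,0.001,0],[0,0,0,0]]' |sed -n '2,6p'
```

```text
eef_pos: [0.4375, -0.0815, 0.0311]
tcp_rot: [-0.0, 0.026, 1.0, -0.0]
force: [-4.9, 0.9, 10.9]
opening: 0.221
finger_force: 100.7
eef_pos: [0.4402, -0.0816, 0.0286]
tcp_rot: [-0.001, 0.026, 1.0, -0.0]
force: [-5.5, 0.7, 8.3]
opening: 0.223
finger_force: 100.8
```

```bash
python3 steer.py '[[-0.001,0,0.0015,0],[0,0,0,0]]' |sed -n '2,6p'
python3 steer.py '[[-0.0005,0,0.0015,0],[0,0,0,0]]' |sed -n '2,6p'
python3 - <<'E'
from h import *
# tilt check: near end of the scraper body edge in scene camera
f=manip.grab_frame("scene")[:,:,::-1]; cv2.imwrite("pics/sc1.png",f)
for n in ("scene0","sc1"):
    h=cv2.cvtColor(cv2.imread(f"pics/{n}.png"),cv2.COLOR_BGR2HSV); m=cv2.inRange(h,(4,150,60),(22,255,255)); m[:225]=0;m[265:]=0;m[:,:240]=0;m[:,310:]=0
    cs=[c for c in cv2.findContours(m,0,1)[0] if cv2.contourArea(c)>20]; print(n,[(cv2.contourArea(c),cv2.boundingRect(c),cv2.minAreaRect(c)) for c in cs])
E
```

```text
eef_pos: [0.4405, -0.0816, 0.0283]
tcp_rot: [-0.001, 0.026, 1.0, -0.0]
force: [-13.4, 0.7, 29.3]
opening: 0.22
finger_force: 103.5
eef_pos: [0.4405, -0.0816, 0.0282]
tcp_rot: [-0.001, 0.026, 1.0, -0.0]
force: [-21.2, 2.1, 53.9]
opening: 0.221
finger_force: 107.3
scene0 [(298.5, (251, 236, 30, 18), ((264.95855712890625, 244.47312927246094), (13.479706764221191, 29.194387435913086), 77.90524291992188))]
sc1 [(181.0, (258, 238, 27, 21), ((269.6922912597656, 246.53843688964844), (12.75810432434082, 27.735008239746094), 56.30992889404297))]
```

Firm contact: the scraper is flush. Relaxing, opening, lifting.

```bash
python3 steer.py '[[0.001,0,-0.0022,0],[0,0,0,0]]' |sed -n '2,6p'
python3 steer.py '[[0,0,0,0],[0,0,0,0],[0,0,0,0],[0,0,0,0],[0,0,0,0]]' 1.0 60|sed -n '2,6p'
python3 steer.py '[[0,0,-0.02,0],[0,0,-0.04,0],[0,0,-0.04,0],[0,0,0,0]]' |sed -n '2,6p'
python3 go.py 30 .385 -.2525 .13
```

```text
eef_pos: [0.4418, -0.0821, 0.0285]
tcp_rot: [0.002, 0.027, 1.0, -0.001]
force: [0.3, 1.2, 10.2]
opening: 0.221
finger_force: 100.6
eef_pos: [0.4409, -0.0815, 0.0266]
tcp_rot: [-0.0, 0.026, 1.0, 0.0]
force: [-1.3, -0.5, -0.0]
opening: 0.913
finger_force: 0.0
eef_pos: [0.4433, -0.0826, 0.1326]
tcp_rot: [0.005, 0.026, 1.0, -0.002]
force: [1.4, 0.1, 1.0]
opening: 1.001
finger_force: 0.0
t 13.48 pos [ 0.4433 -0.0826  0.1326] yaw 86.99 F [1.368  0.0843 1.031 ] turn 0.995 d [-0.118  -0.1355  0.0026] rows 4.5
```

```bash
python3 shot.py w9
python3 steer.py '[[-0.0,-0.03,0,0.12],[0,-0.03,0,0.12],[0,-0.03,0,0.12],[0,-0.03,0,0.12],[0,-0.02,0,0.12]]' |sed -n '2,3p'
python3 steer.py '[[0,0,0,0.12],[0,0,0,0.12],[0,0,0,0.12],[0,0,0,0.035],[0,0,0,0]]' |sed -n '2,3p'
python3 go.py 30 .385 -.2525 .15
python3 - <<'E'
from h import *; import pickle
print(manip.get_obs()["qpos"])
I=pickle.load(open("pics/w9.pkl","rb")); im=cv2.imread("pics/w9.png"); h=cv2.cvtColor(im,cv2.COLOR_BGR2HSV); m=cv2.inRange(h,(4,150,40),(22,255,255))
k=max(cv2.findContours(m,0,1)[0],key=cv2.contourArea); b=cv2.boxPoints(cv2.minAreaRect(k)); print(b)
for z in (.023,.063): print(z,[on_z(I,q,z)[:2] for q in b])
E
```

```text
[ 0.4423 -0.0821  0.1297] [ 0.3666 -0.08    0.2743]
eef_pos: [0.4022, -0.2164, 0.1256]
tcp_rot: [-0.001, 0.324, 0.946, 0.0]
eef_pos: [0.4027, -0.2142, 0.1257]
tcp_rot: [-0.001, 0.501, 0.866, 0.0]
t 14.37 pos [ 0.4027 -0.2142  0.1257] yaw 29.88 F [-0.1606  0.3056 -0.0728] turn -0.002 d [-0.0243 -0.0345 -0.0243] rows 1.2
[-0.7493  0.3377  1.7143  0.      1.0917 -1.2709]
[[241. 117.]
 [272. 117.]
 [272. 240.]
 [241. 240.]]
0.023 [array([ 0.3815, -0.0926]), array([ 0.3827, -0.0686]), array([ 0.4873, -0.0723]), array([ 0.4859, -0.0994])]
0.063 [array([ 0.3791, -0.0906]), array([ 0.3801, -0.0704]), array([ 0.4681, -0.0735]), array([ 0.4669, -0.0963])]
```

```bash
python3 shot.py w10
cat > ports.py <<'E'
import sys,pickle
from h import *
from go import go
n,z=sys.argv[1],float(sys.argv[2]); I=pickle.load(open(f"pics/{n}.pkl","rb")); im=cv2.imread(f"pics/{n}.png"); h=cv2.cvtColor(im,cv2.COLOR_BGR2HSV)
m=cv2.inRange(h,(12,90,60),(32,255,255)); P=[]
for c in cv2.findContours(m,0,1)[0]:
    if cv2.contourArea(c)>60 and len(c)>5:
        (u,v),ax,_=cv2.fitEllipse(c); p=on_z(I,(u,v),z); print((round(u),round(v)),cv2.contourArea(c),p[:2]); P.append(p)
P=np.array(P); 
if len(P)==4:
    d=P[0]-P[-1]; print("centre",P.mean(0),"axis deg",np.degrees(np.arctan2(d[1],d[0])),"span",np.linalg.norm(d))
E
python3 ports.py w10 .032
```

```text
[ 0.4028 -0.2142  0.1258] [ 0.365  -0.1515  0.2683]
(216, 266) 255.5 [ 0.4032 -0.2836]
(216, 240) 284.5 [ 0.3914 -0.2628]
(214, 213) 306.5 [ 0.3794 -0.242 ]
(213, 183) 330.5 [ 0.3675 -0.2211]
(389, 62) 7472.5 [ 0.4324 -0.0833]
```

```bash
python3 steer.py '[[-0.0122,-0.017,0,0],[-0.0122,-0.0171,0,0.003],[0,0,0.02,0],[0,0,0.035,0],[0,0,0,0]]' |sed -n '2,3p'
python3 go.py 29.7 .3854 -.2524 .010
```

```text
eef_pos: [0.3837, -0.2508, 0.0674]
tcp_rot: [-0.004, 0.501, 0.865, 0.001]
t 14.83 pos [ 0.3837 -0.2508  0.0674] yaw 29.84 F [-1.9631  1.6818 -0.9403] turn 0.002 d [-0.0022  0.0007  0.0574] rows 1.4
```

```bash
python3 steer.py '[[-0.001,0.0005,0.03,0.002],[0,0,0.026,0],[0,0,0,0],[0,0,0,0]]' |sed -n '2,4p'
python3 steer.py '[[0,0,0,0],[0,0,0,0],[0,0,0,0],[0,0,0,0],[0,0,0,0]]' 0.0 110 |sed -n '2,6p'
python3 steer.py '[[0,0,0,0],[0,0,0,0],[0,0,-0.02,0],[0,0,-0.04,0],[0,0,0,0]]' |sed -n '2,6p'
```

```text
eef_pos: [0.3866, -0.2529, 0.016]
tcp_rot: [-0.001, 0.502, 0.865, 0.0]
force: [0.1, -0.8, -0.1]
eef_pos: [0.3872, -0.2536, 0.0176]
tcp_rot: [0.001, 0.502, 0.865, -0.0]
force: [-2.2, 3.5, 17.9]
opening: 0.507
finger_force: 112.2
eef_pos: [0.3884, -0.2549, 0.081]
tcp_rot: [0.004, 0.502, 0.865, -0.001]
force: [2.0, -1.2, -3.1]
opening: 0.504
finger_force: 115.4
```

```bash
python3 steer.py '[[0,0,-0.03,0],[0,0,-0.03,0],[0,0,-0.02,0],[0,0,0,0],[0,0,0,0]]' |sed -n '2,6p'
python3 shot.py w11; for z in .13 .16 .19; do python3 ports.py w11 $z; done
python3 tab.py 22.3 -60 160 r
```

```text
eef_pos: [0.3866, -0.253, 0.1557]
tcp_rot: [0.001, 0.502, 0.865, -0.0]
force: [-0.8, -0.2, -5.5]
opening: 0.504
finger_force: 115.4
[ 0.3861 -0.2526  0.1546] [ 0.3487 -0.19    0.298 ]
(255, 329) 750.0 [ 0.4186 -0.3126]
(255, 287) 860.5 [ 0.403  -0.2853]
(255, 240) 994.0 [ 0.3875 -0.258 ]
(255, 188) 1163.0 [ 0.3719 -0.2307]
(255, 137) 70.0 [ 0.3584 -0.2067]
(425, 35) 6323.5 [ 0.4051 -0.1236]
(255, 329) 750.0 [ 0.4061 -0.2907]
(255, 287) 860.5 [ 0.3933 -0.2683]
(255, 240) 994.0 [ 0.3806 -0.2459]
(255, 188) 1163.0 [ 0.3678 -0.2234]
(255, 137) 70.0 [ 0.3567 -0.2037]
(425, 35) 6323.5 [ 0.3951 -0.1355]
(255, 329) 750.0 [ 0.3937 -0.2688]
(255, 287) 860.5 [ 0.3836 -0.2513]
(255, 240) 994.0 [ 0.3737 -0.2337]
(255, 188) 1163.0 [ 0.3636 -0.2161]
(255, 137) 70.0 [ 0.3549 -0.2007]
(425, 35) 6323.5 [ 0.385  -0.1473]
local now [-181.8577 -174.7981]
t 16.47 pos [ 0.3861 -0.2526  0.1546] yaw 29.68 F [-1.0352 -0.2679 -5.2819] turn 0.571 d [ 0.1148  0.2042 -0.0054] rows 5.9
```

Block held level, its top measured 15 mm above the TCP (underside 17 mm below it). Carrying it over the table.

```bash
python3 steer.py '[[0,0,0,0.09],[0,0,0,0.12],[0,0,0,0.12],[0,0,0,0.12],[0,0,0,0.121]]' |sed -n '2,2p'
python3 steer.py '[[0.01,0.018,0,0],[0.0178,0.0317,0,0],[0.0178,0.0317,0,0],[0.0178,0.0317,0,0],[0.0178,0.0317,0,0]]' |sed -n '2,2p'
python3 steer.py '[[0.0178,0.0317,0,0],[0.0115,0.0205,0,0],[0.004,0.007,0,0],[0,0,0,0],[0,0,0,0]]' |sed -n '2,6p'
python3 tab.py 22.3 -60 84 r;python3 shot.py w12;  python3 ports.py w12 .17
```

```text
eef_pos: [0.386, -0.2525, 0.1537]
eef_pos: [0.5362, -0.1783, 0.1532]
eef_pos: [0.5955, -0.1496, 0.1538]
tcp_rot: [-0.002, 0.725, 0.688, -0.001]
force: [-0.9, -0.3, -4.6]
opening: 0.499
finger_force: 115.3
local now [ 21.7096 -60.8235]
t 17.72 pos [ 0.5955 -0.1496  0.1538] yaw -3.02 F [-0.9161 -0.3333 -4.6338] turn 0.0 d [0.0008 0.0006 0.0698] rows 1.7
[ 0.5952 -0.15    0.1543] [ 0.5992 -0.0771  0.2963]
(255, 329) 748.5 [ 0.5931 -0.1826]
(255, 287) 858.0 [ 0.5943 -0.1591]
(255, 240) 994.0 [ 0.5956 -0.1356]
(255, 188) 1161.0 [ 0.5968 -0.112 ]
(255, 137) 75.5 [ 0.598  -0.0914]
(62, 118) 3913.0 [ 0.523  -0.0801]
```

```bash
python3 steer.py '[[-0.002,0.0005,0.02,0],[0,0,0.028,0],[0,0,0.015,0],[0,0,0,0],[0,0,0,0]]' |sed -n '2,4p'
python3 steer.py '[[0,0,0.003,0],[0,0,0.002,0],[0,0,0,0]]' |sed -n '2,4p'
python3 tab.py 22.3 -62 84 r
```

```text
eef_pos: [0.5959, -0.1524, 0.0926]
tcp_rot: [-0.001, 0.726, 0.688, -0.0]
force: [0.1, 0.8, -3.3]
eef_pos: [0.5969, -0.1519, 0.0884]
tcp_rot: [0.0, 0.726, 0.688, 0.0]
force: [-0.6, 0.2, -4.4]
local now [ 23.2705 -63.0811]
t 18.43 pos [ 0.5969 -0.1519  0.0884] yaw -3.05 F [-0.5523  0.2107 -4.432 ] turn -0.0 d [ 0.0011 -0.001   0.0044] rows 0.1
```

```bash
python3 steer.py '[[0,0,0.002,0],[0,0,0.002,0],[0,0,0,0]]' |sed -n '2,4p'
python3 steer.py '[[0,0,0.0015,0],[0,0,0,0]]' |sed -n '2,4p'
```

```text
eef_pos: [0.5967, -0.1516, 0.0835]
tcp_rot: [-0.0, 0.726, 0.688, -0.0]
force: [-0.0, -0.5, -4.3]
eef_pos: [0.5969, -0.1517, 0.083]
tcp_rot: [0.0, 0.726, 0.688, 0.0]
force: [-0.9, 1.0, 1.8]
```

```bash
python3 steer.py '[[0,0,0,0],[0,0,0,0]]' 0.58 |sed -n '2,6p'
python3 steer.py '[[0,0,0,0],[0,0,0,0]]' 0.68 |sed -n '4,6p'
python3 steer.py '[[0,0,0,0],[0,0,0,0]]' 0.8 |sed -n '4,6p'
python3 steer.py '[[0,0,0,0],[0,0,0,0],[0,0,0,0]]' 1.0 |sed -n '2,6p'
```

```text
eef_pos: [0.5968, -0.1517, 0.0824]
tcp_rot: [0.0, 0.726, 0.688, -0.0]
force: [-1.4, -0.2, -1.0]
opening: 0.581
finger_force: 0.9
force: [0.0, 0.4, -0.4]
opening: 0.678
finger_force: 0.0
force: [0.2, -0.3, -0.4]
opening: 0.802
finger_force: 0.0
eef_pos: [0.5969, -0.1517, 0.0823]
tcp_rot: [0.0, 0.726, 0.688, 0.0]
force: [-0.3, 0.4, -0.9]
opening: 0.999
finger_force: 0.0
```

```bash
python3 steer.py '[[0,0,-0.02,0],[0,0,-0.03,0],[0,0,-0.035,0],[0,0,0,0],[0,0,0,0]]' |sed -n '2,2p'
python3 shot.py w13
cat > bt.py <<'E'
import sys,pickle
from h import *
import tab
n=sys.argv[1]; I=pickle.load(open(f"pics/{n}.pkl","rb")); im=cv2.imread(f"pics/{n}.png"); h=cv2.cvtColor(im,cv2.COLOR_BGR2HSV)
c,s=np.cos(tab.YAW),np.sin(tab.YAW);C,S=np.cos(np.radians(25)),np.sin(np.radians(25))
ex=np.array([c*C,s*C,S]);ey=np.array([-s,c,0]);ez=np.cross(ex,ey);O=np.r_[tab.O,.044]; Q=[]
for k in cv2.findContours(cv2.inRange(h,(12,90,60),(32,255,255)),0,1)[0]:
    if 60<cv2.contourArea(k)<2500 and len(k)>5:
        (u,v),ax,_=cv2.fitEllipse(k); o,d=ray(I,(u,v)); t=(.032-ez@(o-O))/(ez@d); p=o+t*d-O; q=[ex@p*1e3,ey@p*1e3]; print((round(u),round(v)),cv2.contourArea(k),np.round(q,1)); Q.append(q)
Q=np.array(Q)
if len(Q)==4: print("block",Q.mean(0),"angle",np.arctan2(Q[0,0]-Q[3,0],Q[0,1]-Q[3,1]),"span",np.linalg.norm(Q[0]-Q[3]))
E
python3 bt.py w13
```

```text
eef_pos: [0.5975, -0.152, 0.1691]
[ 0.5968 -0.1517  0.1674] [ 0.6002 -0.079   0.3114]
(237, 241) 267.0 [ 24.9 -97.8]
(236, 213) 290.5 [ 24.9 -73.8]
(236, 182) 316.5 [ 24.9 -49.7]
(235, 150) 350.0 [ 25.  -25.6]
block [ 24.936  -61.7322] angle -3.140614842262381 span 72.17163555210588
```

Block flat at x 24.9, y −61.7 mm with the right angle; it needs pushing about 7 mm to the fence and 2 mm to the stop.

```bash
python3 steer.py '[[-0.02,-0.005,0,0],[-0.038,-0.005,0,0],[-0.022,0,0,0],[0,0,0.02,0],[0,0,0,0]]' 0.0 30|sed -n '2,6p'
python3 tab.py 12 -140 64 r
```

```text
eef_pos: [0.5807, -0.2314, 0.1426]
tcp_rot: [-0.004, 0.726, 0.687, -0.001]
force: [-0.6, 0.7, -1.4]
opening: 0.302
finger_force: 0.0
local now [  11.2986 -143.2684]
t 20.48 pos [ 0.5807 -0.2314  0.1426] yaw -3.16 F [-0.5971  0.6782 -1.3977] turn -0.002 d [0.0033 0.0007 0.0786] rows 2.0
```

```bash
python3 steer.py '[[0.003,0,0.03,0],[0,0,0.03,0],[0,0,0.016,0],[0,0,0,0],[0,0,0,0]]' |sed -n '2,5p'
python3 steer.py '[[0.005,0,0,0],[0.004,0,0,0],[0.002,0,0,0],[0,0,0,0]]' |sed -n '2,4p'
python3 tab.py 12 -121 64 r
```

```text
eef_pos: [0.5826, -0.2273, 0.0707]
tcp_rot: [-0.001, 0.725, 0.688, -0.0]
force: [0.2, -0.4, 0.8]
opening: 0.002
eef_pos: [0.5837, -0.2164, 0.0722]
tcp_rot: [0.001, 0.725, 0.688, 0.0]
force: [0.6, -0.3, -0.1]
local now [  13.4976 -128.19  ]
t 21.23 pos [ 0.5837 -0.2164  0.0722] yaw -2.99 F [ 0.5618 -0.338  -0.1463] turn 0.001 d [ 0.0072 -0.0015  0.0082] rows 0.3
```

```bash
python3 steer.py '[[0.002,0,0.005,0],[0.002,0,0,0],[0.001,0,0,0],[0,0,0,0]]' |sed -n '2,4p'
python3 steer.py '[[0.001,0,0,0],[0.001,0,0,0],[0,0,0,0]]' |sed -n '2,4p'
python3 tab.py 12 -121 64 r
```

```text
eef_pos: [0.5835, -0.2119, 0.0661]
tcp_rot: [-0.0, 0.726, 0.688, -0.0]
force: [0.8, -0.8, 1.0]
eef_pos: [0.5837, -0.2101, 0.0662]
tcp_rot: [0.0, 0.726, 0.688, -0.0]
force: [0.9, -1.7, -1.0]
local now [  13.1816 -121.9016]
t 21.82 pos [ 0.5837 -0.2101  0.0662] yaw -3.04 F [ 0.9349 -1.7302 -0.9782] turn -0.0 d [ 0.0009 -0.0012  0.0022] rows 0.1
```

```bash
python3 steer.py '[[0.001,0,0,0],[0.001,0,0,0],[0,0,0,0]]' |sed -n '2,4p'
python3 shot.py w14; python3 bt.py w14
```

```text
eef_pos: [0.5837, -0.2083, 0.0662]
tcp_rot: [0.0, 0.726, 0.688, -0.0]
force: [-1.3, -3.9, -1.8]
[ 0.5837 -0.2083  0.0662] [ 0.587  -0.1355  0.2086]
(246, 210) 1031.5 [ 24.3 -91.9]
(244, 153) 1209.5 [ 23.9 -67.9]
(243, 90) 1422.0 [ 23.5 -43.8]
(241, 20) 620.0 [ 23.  -20.2]
block [ 23.6645 -55.9743] angle 3.1236564047976554 span 71.70677806030317
```

```bash
python3 steer.py '[[0.001,0,0,0],[0,0,0,0]]' |sed -n '2p;4p'
python3 steer.py '[[0.001,0,0,0],[0,0,0,0]]' |sed -n '2p;4p'
python3 steer.py '[[0.001,0,0,0],[0,0,0,0]]' |sed -n '2p;4p'
```

```text
eef_pos: [0.5837, -0.2082, 0.0664]
force: [-2.4, -7.4, -0.8]
eef_pos: [0.5837, -0.2081, 0.0666]
force: [-4.0, -10.6, -1.8]
eef_pos: [0.5838, -0.208, 0.0667]
force: [-4.4, -14.0, -0.0]
```

Fence contact is firm. Now round to the uphill side.

```bash
python3 steer.py '[[-0.006,0,0,0],[-0.01,0,-0.01,0],[0,0,-0.03,0],[0,0,-0.03,0],[0,0,0,0]]' |sed -n '2p;4p'
python3 tab.py 60 -56 125 r
```

```text
eef_pos: [0.5853, -0.2218, 0.1422]
force: [0.4, -0.4, 0.9]
local now [  15.4338 -133.4469]
t 23.03 pos [ 0.5853 -0.2218  0.1422] yaw -3.03 F [ 0.3761 -0.3793  0.9216] turn 0.0 d [0.0774 0.0446 0.0172] rows 2.3
```

```bash
python3 steer.py '[[0.024,0.014,0,0],[0.028,0.016,0,0],[0.024,0.014,0,0],[0,0,0.02,0],[0,0,0,0]]' |sed -n '2p;4p'
python3 tab.py 60 -56 84 r
```

```text
eef_pos: [0.6304, -0.145, 0.1131]
force: [-0.5, 0.5, -1.5]
local now [ 56.4075 -54.4062]
t 23.45 pos [ 0.6304 -0.145   0.1131] yaw -2.89 F [-0.4673  0.5151 -1.4857] turn 0.003 d [-0.0016  0.0036  0.0291] rows 0.7
```

```bash
python3 steer.py '[[-0.001,0.002,0.015,0],[0,0,0.012,0],[0,0,0,0],[0,0,0,0]]' |sed -n '2p;4p'
python3 steer.py '[[0,-0.004,0,0],[0,-0.002,0,0],[0,-0.001,0,0],[0,0,0,0]]' |sed -n '2p;4p'
python3 tab.py 48 -56 80 r
```

```text
eef_pos: [0.6327, -0.1489, 0.0893]
force: [0.1, -0.6, 0.9]
eef_pos: [0.6259, -0.1483, 0.0899]
force: [0.0, 0.2, 0.2]
local now [ 52.0298 -57.9472]
t 24.12 pos [ 0.6259 -0.1483  0.0899] yaw -3.05 F [0.015  0.2095 0.2205] turn -0.0 d [ 0.0019 -0.004   0.0099] rows 0.3
```

```bash
python3 steer.py '[[0.001,0,0.005,0],[0.001,0,0.004,0],[0,-0.001,0,0],[0,0,0,0]]' |sed -n '2p;4p'
python3 steer.py '[[0,-0.002,0,0],[0,-0.001,0,0],[0,0,0,0]]' |sed -n '2p;4p'
python3 tab.py 48 -56 80 r
```

```text
eef_pos: [0.6249, -0.146, 0.0797]
force: [0.2, -0.7, -0.0]
eef_pos: [0.622, -0.146, 0.0804]
force: [-0.6, -0.6, -0.1]
local now [ 48.0573 -55.8729]
t 24.7 pos [ 0.622  -0.146   0.0804] yaw -3.04 F [-0.6328 -0.6472 -0.1047] turn -0.0 d [-0.0001 -0.0001  0.0004] rows 0.0
```

```bash
python3 steer.py '[[0,-0.001,0,0],[0,-0.001,0,0],[0,0,0,0]]' |sed -n '2p;4p'
python3 steer.py '[[0,-0.001,0,0],[0,0,0,0]]' |sed -n '2p;4p'
python3 steer.py '[[0,-0.001,0,0],[0,0,0,0]]' |sed -n '2p;4p'
python3 shot.py w15; python3 bt.py w15
```

```text
eef_pos: [0.62, -0.1459, 0.0803]
force: [-0.5, 0.1, -0.1]
eef_pos: [0.6191, -0.1458, 0.0802]
force: [0.1, -0.3, 0.1]
eef_pos: [0.6181, -0.1457, 0.0802]
force: [0.2, -0.6, 0.5]
[ 0.6181 -0.1458  0.0803] [ 0.6213 -0.0731  0.2226]
(185, 276) 216.0 [ 23.7 -67.9]
(181, 232) 692.5 [ 23.4 -44. ]
(176, 183) 793.5 [ 23. -20.]
(26, 132) 2110.5 [-83.7  -1.4]
block [ -3.3956 -33.3334] angle 2.1251293144948917 span 126.3323269759757
```

```bash
python3 steer.py '[[0,-0.0015,0,0],[0,-0.001,0,0],[0,0,0,0]]' |sed -n '2p;4p'
python3 steer.py '[[0,-0.001,0,0],[0,-0.001,0,0],[0,0,0,0]]' |sed -n '2p;4p'
python3 steer.py '[[0,-0.001,0,0],[0,0,0,0]]' |sed -n '2p;4p'
```

```text
eef_pos: [0.6162, -0.1459, 0.0807]
force: [3.0, -0.6, 0.9]
eef_pos: [0.615, -0.1458, 0.0815]
force: [5.0, 0.9, 4.5]
eef_pos: [0.6145, -0.1458, 0.0819]
force: [6.4, -0.4, 6.8]
```

```bash
python3 steer.py '[[0,-0.001,0,0],[0,0,0,0]]' |sed -n '2p;4p'
python3 steer.py '[[0,-0.001,0,0],[0,0,0,0]]' |sed -n '2p;4p'
python3 steer.py '[[0,-0.001,0,0],[0,0,0,0]]' |sed -n '2p;4p'
python3 shot.py w16; python3 bt.py w16
```

```text
eef_pos: [0.6139, -0.1458, 0.0822]
force: [8.1, 1.3, 7.5]
eef_pos: [0.6133, -0.1458, 0.0827]
force: [8.8, 1.2, 9.8]
eef_pos: [0.6127, -0.1458, 0.083]
force: [9.9, 1.5, 10.6]
[ 0.6127 -0.1458  0.083 ] [ 0.6146 -0.0728  0.2253]
(188, 274) 208.5 [ 18.5 -69.8]
(185, 230) 631.0 [ 18.6 -45.4]
(181, 183) 727.0 [ 18.5 -21. ]
(201, 137) 63.0 [31.   0.8]
(30, 132) 2396.5 [-89.5  -1.7]
```

```bash
python3 steer.py '[[0,0.003,0,0],[0,0.004,0,0],[0,0.004,-0.02,0],[0,0,-0.04,0],[0,0,-0.01,0]]' |sed -n '2p;4p'
python3 steer.py '[[-0.015,-0.02,0,0],[-0.01,-0.015,0,0],[0,0,0,0],[0,0,0,0]]' |sed -n '2,4p'
python3 shot.py w17; python3 bt.py w17
```

```text
eef_pos: [0.6217, -0.1464, 0.1547]
force: [-0.1, 0.3, 1.6]
eef_pos: [0.5837, -0.1693, 0.15]
tcp_rot: [-0.001, 0.726, 0.688, -0.0]
force: [-0.6, 0.1, 0.9]
[ 0.5843 -0.169   0.1499] [ 0.5873 -0.0967  0.2924]
(251, 222) 344.5 [ 22.7 -92.3]
(250, 190) 377.0 [ 22.6 -68.3]
(250, 155) 412.0 [ 22.6 -44.3]
(250, 119) 454.5 [ 22.6 -20.2]
block [ 22.6249 -56.2864] angle 3.1409140055325118 span 72.08797447494729
```

The block lies flat again at x 22.6, y −56.3, angle 0. One more nudge to the fence to make sure it is snug there.

```bash
python3 steer.py '[[-0.03,0.003,0,0],[-0.035,0.003,0,0],[0,0,0.03,0],[0,0,0,0],[0,0,0,0]]' |sed -n '2p;4p'
python3 tab.py 14 -130 67 r
```

```text
eef_pos: [0.5866, -0.2332, 0.1188]
force: [0.0, -0.5, 0.1]
local now [  17.2703 -144.8269]
t 27.77 pos [ 0.5866 -0.2332  0.1188] yaw -3.02 F [ 0.0423 -0.4747  0.0927] turn 0.0 d [ 0.0148 -0.0033  0.0518] rows 1.3
```

```bash
python3 steer.py '[[0.005,-0.003,0.02,0],[0.005,0,0.02,0],[0,0,0.011,0],[0,0,0,0],[0,0,0,0]]' |sed -n '2p;4p'
python3 steer.py '[[0.004,0,0,0],[0.003,0,0,0],[0.002,0,0,0],[0.001,0,0,0],[0,0,0,0]]' |sed -n '2p;4p'
python3 tab.py 14 -119.8 67 r
```

```text
eef_pos: [0.585, -0.2238, 0.07]
force: [-0.3, -0.2, 0.8]
eef_pos: [0.5851, -0.2139, 0.0697]
force: [0.2, 0.2, 0.4]
local now [  14.8173 -125.6141]
t 28.6 pos [ 0.5851 -0.2139  0.0697] yaw -3.02 F [0.1964 0.1619 0.391 ] turn 0.0 d [ 0.0058 -0.0008  0.0027] rows 0.2
```

```bash
python3 steer.py '[[0.002,0,0.001,0],[0.0015,0,0.001,0],[0.001,0,0,0],[0,0,0,0]]' |sed -n '2p;4p'
python3 steer.py '[[0.001,0,0,0],[0.001,0,0,0],[0,0,0,0]]' |sed -n '2p;4p'
python3 steer.py '[[0.001,0,0,0],[0,0,0,0]]' |sed -n '2p;4p'
```

```text
eef_pos: [0.5852, -0.2094, 0.0671]
force: [-0.3, 0.1, -1.0]
eef_pos: [0.5854, -0.2081, 0.0673]
force: [0.8, -3.1, -0.7]
eef_pos: [0.5854, -0.208, 0.0674]
force: [-1.2, -8.3, -1.0]
```

```bash
python3 steer.py '[[-0.005,0,0,0],[-0.01,0,-0.01,0],[0,0,-0.035,0],[0,0,-0.035,0],[0,0,-0.02,0]]' |sed -n '2p;4p'
python3 steer.py '[[0.03,0,0,0],[0.03,0,0,0],[0,0,0,0],[0,0,0,0]]' |sed -n '1,4p'
python3 shot.py w18; python3 bt.py w18
python3 steer.py '[[0.0,-0.03,-0.02,0],[0,-0.03,-0.02,0],[0,-0.03,-0.02,0],[0,-0.03,-0.01,0],[0,0,0,0]]' |sed -n '1,2p'
python3 - <<'E'
from h import *; import tab
f=manip.grab_frame("top")[:,:,::-1]; cv2.imwrite("pics/top2.png",f); a=cv2.imread("pics/top1.png"); g=cv2.imread("pics/top0.png")
d=cv2.absdiff(f,g).max(2)
k=(d[136:195,370:408]>30).astype(np.uint8); N,_,st,ce=cv2.connectedComponentsWithStats(k,connectivity=8); print([(st[i,4],(ce[i]+[370,136]).round(1).tolist()) for i in range(1,N) if st[i,4]>3])
d2=d.copy(); d2[:,280:]=0; d2[:130]=0; print("left change px",(d2>40).sum(),np.argwhere(d2>40)[:6].tolist())
s=manip.grab_frame("scene")[:,:,::-1]; h=cv2.cvtColor(np.ascontiguousarray(s),cv2.COLOR_BGR2HSV); m=cv2.inRange(h,(4,150,60),(22,255,255)); m[:225]=0;m[265:]=0;m[:,:240]=0;m[:,310:]=0
print([(cv2.contourArea(c),cv2.boundingRect(c)) for c in cv2.findContours(m,0,1)[0] if cv2.contourArea(c)>20])
print(manip.get_obs()["force"],manip.get_obs()["t"])
E
```

```text
eef_pos: [0.5853, -0.222, 0.1709]
force: [-0.2, -0.1, 0.7]
t: 30.1
eef_pos: [0.5879, -0.1604, 0.1674]
tcp_rot: [-0.0, 0.725, 0.689, 0.0]
force: [0.1, -0.2, -0.5]
[ 0.5878 -0.1615  0.1673] [ 0.5909 -0.0878  0.3099]
(246, 224) 284.5 [ 22.6 -91.6]
(246, 194) 310.5 [ 22.5 -67.7]
(246, 163) 340.5 [ 22.6 -43.6]
(245, 129) 379.0 [ 22.5 -19.6]
block [ 22.5563 -55.6415] angle 3.1405179670352434 span 71.99339139961502
t: 30.57
eef_pos: [0.465, -0.156, 0.2398]
[(np.int32(1908), [388.0, 167.1])]
left change px 18817 [[211, 277], [211, 278], [211, 279], [212, 275], [212, 276], [212, 277]]
[(267.5, (259, 235, 26, 24))]
[ 0.6433  0.4004 -0.3529] 30.6667
```

The block measures x 22.6, y −55.6 mm, with an angle error of about 1 mrad. The scraper stands upright and the tool is clear, so I'm handing in.

```bash
python3 -c "
from plant import manip
print(manip.sign_off())"
```

```text
the job is handed in; nothing more can be done
None
```

The job is handed in at about 31 s of the 61 s allowed: all three chips are in the pan, the scraper is standing upright on the bench, and the block lies flat against the stop and fence (measured x 22.6, y −55.6 mm); the pan was last checked after the sweep, and the bystanders' positions were not re-measured.

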